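# Make up two sharpening kits

### The job

Make up the two sharpening kits: the orange stone and the brass paste tin belong in the teal tray, the charcoal stone and the aluminium angle guide in the red tray. In each tray the stone goes flat into the long compartment and the other piece stands upright in the square pocket beside it. Set the pieces down without dropping them, and leave the white stone, the oil bottle and the scissors where they lie.

Things in the scene. Friction and masses are not known exactly. Their poses are not given: they have to be found in the camera images.
- teal_tray: Teal (blue-green, floor darker) kit tray, fixed, 136 x 153 mm (x, y), floor 4 mm thick, walls 5 mm thick, low: tops 12 mm over the bench. Origin: centre of its underside. Long compartment 126 x 56 mm (x, y), centre at tray (0, -43.5) mm; square pocket 80 x 82 mm, centre (23, 30.5) mm; narrow pocket 41 x 82 mm, centre (-42.5, 30.5) mm, stays empty.
- red_tray: Red (floor darker) kit tray, fixed, 136 x 153 mm (x, y), floor 4 mm thick, walls 5 mm thick, low: tops 12 mm over the bench. Origin: centre of its underside. Long compartment 126 x 56 mm (x, y), centre at tray (0, -43.5) mm; square pocket 80 x 82 mm, centre (23, 30.5) mm; narrow pocket 41 x 82 mm, centre (-42.5, 30.5) mm, stays empty. Same shape as the teal tray.
- orange_stone: Orange sharpening stone, a plain bar 100 x 32 x 28 mm (long, wide, high), lying flat, about 0.2 kg. Origin at the centre of its underside, x along its length, z up.
- grey_stone: Charcoal (almost black) sharpening stone, a plain bar 100 x 32 x 28 mm, lying flat, about 0.2 kg. Origin at the centre of its underside, x along its length, z up.
- white_stone: White sharpening stone, 100 x 32 x 28 mm, loose, not wanted in these kits: leave it. Origin at the centre of its underside, x along its length, z up.
- paste_tin: Round brass tin of honing paste, 50 mm in diameter, 30 mm high, about 0.1 kg, upright. Origin at the centre of its underside, z up.
- angle_guide: Angle guide: an aluminium block 54 x 34 x 28 mm (its x, y, z) with a black knob 28 mm in diameter on top, 43 mm high in all, about 0.13 kg. Can be gripped across the block's 34 mm. Origin at the centre of its underside, z up.
- oil_bottle: Small amber oil bottle with a white cap, 44 mm in diameter, 95 mm high, standing loose: leave it. Origin at the centre of its underside.
- scissors: Pair of scissors lying flat, loose, about 190 mm long, 90 mm wide over the black handles, 8 mm high: leave them. Origin at the pivot on the bench, x towards the points.
Mind the look-alikes: they are no part of the job. What is meant by the angle_guide is not purple, and is the smaller of those in its own colour.

How it is judged (in metres and radians):
At the end, for the whole second after the job is handed in: Each stone lengthwise (0.3 rad) in its tray's long compartment, within 15 mm along and 14 mm across of its centre; tin within 18 mm and guide within 25 mm each way of their square pocket's centre; all flat on the tray floor (3 mm, 0.08 rad), released and at rest (x of orange_stone in the frame of teal_tray between -0.015 and 0.015 m and y of orange_stone in the frame of teal_tray between -0.0575 and -0.0295 m and z of each of orange_stone, paste_tin in the frame of teal_tray below 0.007 m and angle between each of orange_stone, paste_tin, grey_stone, angle_guide's own z axis and vertical below 0.08 rad and angle between the x axis of orange_stone and the x axis of teal_tray, either way round below 0.3 rad and linear speed of each of orange_stone, paste_tin, grey_stone, angle_guide below 0.02 m/s and angular speed of each of orange_stone, paste_tin, grey_stone, angle_guide below 0.2 rad/s and x of paste_tin in the frame of teal_tray between 0.005 and 0.041 m and y of paste_tin in the frame of teal_tray between 0.0125 and 0.0485 m and x of grey_stone in the frame of red_tray between -0.015 and 0.015 m and y of grey_stone in the frame of red_tray between -0.0575 and -0.0295 m and z of each of grey_stone, angle_guide in the frame of red_tray below 0.007 m and angle between the x axis of grey_stone and the x axis of red_tray, either way round below 0.3 rad and x of angle_guide in the frame of red_tray between -0.002 and 0.048 m and y of angle_guide in the frame of red_tray between 0.0055 and 0.0555 m); the robot touches nothing.
It fails at once if a kit piece is dropped (falls freely at more than 0.7 m/s, about 25 mm) ((linear speed of orange_stone above 0.7 m/s and contact force between the fingers and orange_stone below 0.05 N) or (linear speed of grey_stone above 0.7 m/s and contact force between the fingers and grey_stone below 0.05 N) or (linear speed of paste_tin above 0.7 m/s and contact force between the fingers and paste_tin below 0.05 N) or (linear speed of angle_guide above 0.7 m/s and contact force between the fingers and angle_guide below 0.05 N)).
It fails at once if the white stone is moved more than 20 mm from its place (distance of white_stone from where it was at the start of the episode above 0.02 m).
It fails at once if the oil bottle is moved more than 20 mm from its place (distance of oil_bottle from where it was at the start of the episode above 0.02 m).
It fails at once if the pair of scissors is moved more than 20 mm from its place (distance of scissors from where it was at the start of the episode above 0.02 m).
It also fails if it takes over 99 s, if anything falls off the work surface, if the arm or the gripper's body presses on something with over 40 N, if the wrist force passes 120 N, or if a joint passes its speed limit or range.

### The arm

A 7-joint arm with a two-finger parallel gripper is mounted at the origin on the work surface. World frame = base frame: x ahead of the robot, y to its left, z up, the work surface at z = 0. Lengths are in mm, angles in rad, forces in N, time in s.
With the tool pointing down it reaches from about 400 to 875 mm from the base axis. Payload 4.4 kg.
Tool frame: the origin (TCP) lies at the very end of the fingers, on their centre line; the grasp point (between the pads) lies 19 mm behind it; z points along the fingers, y is the line along which they close (so a half turn about z gives the same grasp; the last joint's range is limited). The gripper opens to 85 mm and grips with 20 to 120 N. Pads are 22 mm wide; open, the fingers measure 114 mm over their backs; the gripper's body (76 mm by 85 mm) begins 54 mm behind the grasp point. The pads swing forward as they close: fully open they stand 13 mm farther back than shut.
Start: joints at [1.167, 0.628, 0.038, 1.517, -0.027, 0.996, -0.02], TCP at [215.446, -613.271, 231.313] pointing down, gripper open.
Joint ranges: [-3.06, 3.06], [-0.37, 2.12], [-1.25, 1.32], [0.18, 2.47], [-1.1, 4.24], [0.23, 1.98], [-2.94, 2.94]. Speed limits (rad/s): [2.57, 2.57, 3.14, 3.14, 3.14, 3.14, 3.14].

### API

Orientations are given as [roll, pitch, yaw] about the fixed x, y, z axes, in that order (R = Rz(yaw) Ry(pitch) Rx(roll)).
In Python, from cell import read_state, get_image, camera_params, finish_job gives the robot as it stands.
- The arm moves only by the tool arm_command, never from a script. Its argument "deltas" is a list of rows, each an object of numbers: "dx", "dy", "dz": the shift along the world's x, y, z in m; "yaw": the turn about the world's z in degrees; "jaw": the opening, from 0 (shut) to 1 (fully open). A call has 1 to 20 rows; each row is the pose to reach, as a shift and turn from the pose commanded when the call began; what a row does not reach only later rows make up. A row lasts 1/10 s, in which the tool goes at most 50 mm and 8.59 degrees, less where a joint would pass 70% of its speed; a pose out of reach is approached as far as the arm can. A call with a gripper value outside its range is refused whole. The fingers move at their own pace and stop on an object; the grip force is fixed at half the most. Time passes only in rows, so rows that repeat a pose let the fingers close. It gives the time, the measured TCP pose, the force, the opening and the grip force at its end, in the units of the state.
- read_state(): the state, without advancing time (a new reading comes with each control period).
- get_image(name): name is "side" or "top" or "wrist"; returns (picture, depth): 420x560x3 uint8, red, green, blue; 420x560 float32, mm along the optical axis (not along the pixel's ray), 0 where there is no reading.
- camera_params(name): a dict with "camera_matrix" (3x3 intrinsics, pixels), "k1" (the pictures are not rectified: a ray, as slopes to the right and down, at radius r is drawn at 1 + k1 r^2 times it, then the intrinsics apply), "extrinsics" (4x4, takes a point from camera to world coordinates). Camera axes: x right, y down, z forward; pixel columns grow to the right and rows downward; lengths in mm; the calibration is good to about 2 mm. A picture is of the moment at which its call begins: read the wrist's pose just before it. camera_params takes no time and is no camera call; for the wrist camera it gives the pose at the moment of the call.
- finish_job(): hands the job in; it is judged then, once.
The state is a dict: "clock": time; "qpos": joint angles; "qd": joint speeds; "tau": joint torques, N m; "eef_pos": TCP position; "tool_rot": TCP orientation; "force": force on the tool from outside, world axes, zero at the start; "torque": the same for the moment, N m; "width": finger opening in mm; "gripper_force": force on a finger pad.
Only numpy, scipy, OpenCV 4.12 (cv2) and the standard library are available. Lean on these libraries where they do the work, as an engineer would, in place of code of your own. Each camera call takes 0.05 s, during which the arm holds its last target. There are 200 camera calls.

## Working session

There is one attempt and no reset: what is moved stays moved. The work goes in short steps, Python scripts to look and compute and a tool call to move; the robot and the scene stay as the last step left them, time stands still between calls to the robot, and variables do not carry over. Pictures are saved under pics/ and viewed, at most 14 in all, crops included, and the job is handed in when it is done.

Besides the shell and the picture viewer there is one more tool, called after "Emit:" in YAML: its name, and indented under it one key for each argument. arm_command: Moves the arm, as the interface text tells. Its arguments: {"type":"object","properties":{"deltas":{"type":"array"}},"required":["deltas"]}

```bash
mkdir -p pics; ls; python3 - <<'E'
from cell import *
import cv2
for n in ("top","side"):
    p,d=get_image(n); cv2.imwrite(f"pics/{n}0.png",p[:,:,::-1]); import numpy as np; np.savez(f"pics/{n}0.npz",p=p,d=d)
    c=camera_params(n); print(n,c)
s=read_state(); print(s)
E
```

```text
pics
top {'camera_matrix': array([[429.11499619,   0.        , 280.38744631],
       [  0.        , 429.11499619, 208.87520707],
       [  0.        ,   0.        ,   1.        ]]), 'k1': -0.08209363303630987, 'extrinsics': array([[-7.99833673e-03, -9.88488719e-01,  1.51083023e-01,
         4.31365596e+02],
       [-9.99932671e-01,  9.17649906e-03,  7.10250278e-03,
        -1.52613055e+01],
       [-8.40715709e-03, -1.51016042e-01, -9.88495561e-01,
         1.20486316e+03],
       [ 0.00000000e+00,  0.00000000e+00,  0.00000000e+00,
         1.00000000e+00]])}
side {'camera_matrix': array([[512.98056476,   0.        , 282.45261504],
       [  0.        , 512.98056476, 206.68897352],
       [  0.        ,   0.        ,   1.        ]]), 'k1': -0.18932447080229156, 'extrinsics': array([[-9.47873229e-01, -2.32921421e-01,  2.17448736e-01,
         3.46030013e+02],
       [-3.18484402e-01,  7.14353269e-01, -6.23110819e-01,
         7.99718911e+02],
       [-1.01993587e-02, -6.59884095e-01, -7.51298180e-01,
         1.00461849e+03],
       [ 0.00000000e+00,  0.00000000e+00,  0.00000000e+00,
         1.00000000e+00]])}
{'clock': 0.1, 'qpos': array([ 1.16722454,  0.62929215,  0.0384504 ,  1.518235  , -0.02697012,
        0.99629747, -0.01999269]), 'qd': array([-7.61730442e-05, -2.35877588e-03, -4.14738279e-04, -3.62264497e-03,
       -4.92415419e-04,  1.83527873e-04,  4.76936641e-04]), 'tau': array([ 2.43136747e-03, -5.64532220e+01,  1.23044115e+00, -1.93968952e+01,
        1.13060296e-02,  5.52853962e-03,  1.85685093e-05]), 'eef_pos': array([ 215.23808586, -612.75153742,  230.4667481 ]), 'tool_rot': array([-3.13987945e+00,  4.69684479e-05,  3.37791578e-01]), 'force': array([-0.40998274,  0.02882077,  0.09236216]), 'torque': array([-0.0397965 ,  0.00678984, -0.01825762]), 'gripper_force': 0.0, 'width': 85.79001825360625}
```

View pics/top0.png

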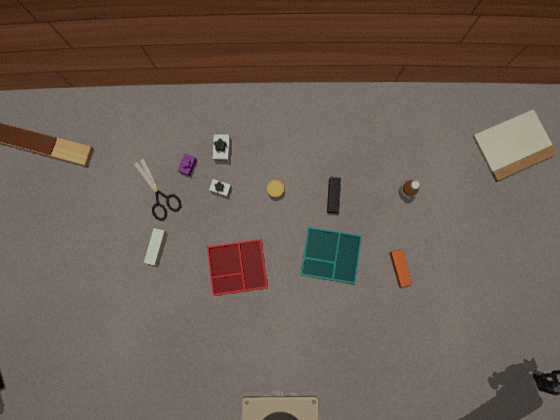

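View pics/side0.png

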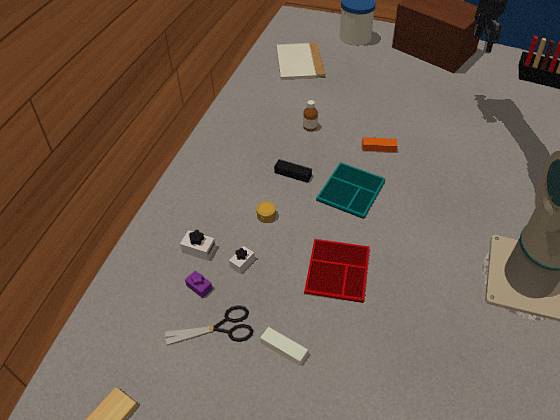

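Top view: red tray (238,267), teal tray (331,256), orange stone (401,268), charcoal stone (334,195), tin (276,188), small aluminium guide (220,188), larger decoy (221,147), and purple decoy (187,165). In the side view the same things sit at red tray (338,270), teal tray (351,190), orange (380,145), charcoal (293,171), tin (266,212) and guide (241,259).

```bash
cat > h.py <<'E'
import numpy as np, cv2
from cell import *
def rays(c,uv):
    n=cv2.undistortPoints(np.float64(uv).reshape(-1,1,2),c["camera_matrix"],np.array([c["k1"],0,0,0.])).reshape(-1,2)
    return np.c_[n,np.ones(len(n))]
def onplane(c,uv,z):
    E=c["extrinsics"]; d=rays(c,uv)@E[:3,:3].T; o=E[:3,3]
    return (o+d*((z-o[2])/d[:,2])[:,None])[:,:2]
def depthpts(c,uv,dep):
    E=c["extrinsics"]; return (rays(c,uv)*dep[:,None])@E[:3,:3].T+E[:3,3]
def tri(c1,u1,c2,u2):
    o1,o2=c1["extrinsics"][:3,3],c2["extrinsics"][:3,3]
    d1=c1["extrinsics"][:3,:3]@rays(c1,u1)[0]; d2=c2["extrinsics"][:3,:3]@rays(c2,u2)[0]
    t=np.linalg.lstsq(np.c_[d1,-d2],o2-o1,rcond=None)[0]
    a,b=o1+t[0]*d1,o2+t[1]*d2
    return (a+b)/2,np.linalg.norm(a-b)
def blob(mask,seed,r):
    m=np.zeros_like(mask,np.uint8); cv2.circle(m,seed,r,1,-1)
    m=(m&mask).astype(np.uint8); n,l,st,_=cv2.connectedComponentsWithStats(m)
    return l==1+np.argmax(st[1:,4])
def rect(xy):
    (c,s,a)=cv2.minAreaRect(np.float32(xy)); 
    if s[0]<s[1]: a-=90; s=s[::-1]
    a=(a+90)%180-90
    return np.round(c,1),np.round(s,1),round(a,1)
def colmask(p,n):
    h,s,v=cv2.split(cv2.cvtColor(p,cv2.COLOR_RGB2HSV)); h=h.astype(int)
    return {"orange":(h>4)&(h<13)&(s>170)&(v>60),"red":((h<4)|(h>174))&(s>150),"teal":(h>80)&(h<98)&(s>120),
     "tin":(h>15)&(h<30)&(s>110),"grey":v<48,"guide":(s<40)&(v>120),"any":(v>120)|(v<60)}[n].astype(np.uint8)
E
python3 - <<'E'
from h import *
P={n:(np.load(f"pics/{n}0.npz"),camera_params(n)) for n in("top","side")}
seeds={"orange":((401,268),(380,145),30,28),"grey":((334,195),(293,171),30,28),"tin":((276,188),(266,212),20,30),
"guide":((220,188),(241,259),16,28),"teal":((331,256),(351,190),50,12),"red":((238,267),(338,270),50,12)}
for k,(a,b,r,z) in seeds.items():
    cs=[]
    for n,sd in(("top",a),("side",b)):
        D,c=P[n]; m=blob(colmask(D["p"],k),sd,r)
        v,u=np.nonzero(m); uv=np.c_[u,v]; 
        if n=="side" and k=="guide": pass
        w=depthpts(c,uv,D["d"][v,u]); ok=D["d"][v,u]>0; w=w[ok]
        zt=np.percentile(w[:,2],95); t=w[:,2]>zt-8 if k not in("teal","red") else w[:,2]>-99
        uvt=uv[ok][t]; cs.append(uvt.mean(0))
        print(k,n,len(u),"z5/50/95",np.percentile(w[:,2],[5,50,95]).round(1),"plane",rect(onplane(c,uvt,z)),"depthrect",rect(w[t][:,:2]))
    x,g=tri(P["top"][1],cs[0],P["side"][1],cs[1]); print("   tri",x.round(1),"gap",round(g,1))
E
```

```text
orange top 448 z5/50/95 [17.9 27.5 31.5] plane (array([ 445.5, -335. ]), array([98.2, 31.2]), 13.5) depthrect (array([ 445.5, -335. ]), array([98.1, 32.2]), 13.8)
orange side 421 z5/50/95 [ 6.4 25.5 30.6] plane (array([ 441.7, -330.1]), array([96.3, 41.5]), 13.0) depthrect (array([ 442.6, -334.2]), array([96.9, 39.4]), 14.1)
   tri [ 444.1 -336.5   23.3] gap 3.4
grey top 222 z5/50/95 [11.7 28.  32. ] plane (array([ 650.8, -155.1]), array([95.8, 29.7]), -4.8) depthrect (array([ 650.2, -155.2]), array([95.2, 29.6]), -4.6)
grey side 511 z5/50/95 [ 4.4 26.1 31.4] plane (array([ 647. , -150.4]), array([99.5, 35.2]), -5.4) depthrect (array([ 647.6, -152.5]), array([98.6, 33.1]), -6.2)
   tri [ 651.3 -158.5   20.9] gap 4.9
tin top 256 z5/50/95 [15.6 30.  34.1] plane (array([670.1,   7.8]), array([45.6, 44.7]), -0.5) depthrect (array([670.3,   7.8]), array([46.6, 44.8]), -0.5)
tin side 354 z5/50/95 [ 4.2 28.9 33.6] plane (array([666.9,  10.1]), array([50.2, 48. ]), -71.9) depthrect (array([667. ,   9.3]), array([49.4, 48.6]), 37.4)
   tri [669.4   7.6  26. ] gap 3.6
guide top 283 z5/50/95 [-
[... 359 characters left out ...]
7 13.4] plane (array([ 483.6, -145.5]), array([151.3, 133.9]), 80.0) depthrect (array([ 483.9, -145.6]), array([151.7, 134.3]), 80.0)
teal side 2249 z5/50/95 [ 1.5  5.7 14. ] plane (array([ 480.3, -140.3]), array([160.8, 137.1]), 80.2) depthrect (array([ 480.9, -145.3]), array([159. , 137.7]), 80.4)
   tri [ 482.4 -147.     0.6] gap 1.6
red top 2666 z5/50/95 [ 0.1  4.5 13. ] plane (array([452.7, 115.7]), array([152.4, 135.2]), -82.3) depthrect (array([452.6, 115.8]), array([152.5, 135.7]), -82.4)
red side 3109 z5/50/95 [ 0.9  4.9 13.3] plane (array([449.4, 119.4]), array([159.3, 136. ]), -82.6) depthrect (array([450. , 116.1]), array([161.1, 137.7]), -82.7)
   tri [451.  116.4   1.5] gap 3.1
```

Two views agree within about 4 mm and the heights match (28/30/28, walls about 13, floor about 4.5). Moving above the orange stone for a wrist check.

Emit:
arm_command:
  deltas:
    - {"dx": 0.03,"dy": 0.04,"dz": 0,"yaw": -1}
    - {"dx": 0.06,"dy": 0.075,"dz": 0,"yaw": -2}
    - {"dx": 0.09,"dy": 0.11,"dz": -0.01,"yaw": -3}
    - {"dx": 0.12,"dy": 0.145,"dz": -0.02,"yaw": -4}
    - {"dx": 0.15,"dy": 0.18,"dz": -0.03,"yaw": -5}
    - {"dx": 0.18,"dy": 0.22,"dz": -0.05,"yaw": -5.7}
    - {"dx": 0.21,"dy": 0.255,"dz": -0.06,"yaw": -5.7}
    - {"dx": 0.229,"dy": 0.279,"dz": -0.071,"yaw": -5.7}
    - {"dx": 0.229,"dy": 0.279,"dz": -0.071,"yaw": -5.7}
    - {"dx": 0.229,"dy": 0.279,"dz": -0.071,"yaw": -5.7}
    - {"dx": 0.229,"dy": 0.279,"dz": -0.071,"yaw": -5.7}
    - {"dx": 0.229,"dy": 0.279,"dz": -0.071,"yaw": -5.7}

```text
invalid input at $.deltas[0]: expected keys dx, dy, dz, yaw, jaw
```

```bash
python3 - <<'E'
from h import *
s=read_state(); print(s["eef_pos"].round(1),s["tool_rot"].round(3))
c=camera_params("wrist"); p,d=get_image("wrist"); cv2.imwrite("pics/w1.png",p[:,:,::-1])
print(c["extrinsics"].round(2))
m=colmask(p,"orange"); v,u=np.nonzero(blob(m,(280,210),400)); ok=d[v,u]>0; v,u=v[ok],u[ok]
uv=np.c_[u,v]; w=depthpts(c,uv,d[v,u]); z=np.percentile(w[:,2],[5,50,95]); print(len(u),z)
t=w[:,2]>z[2]-6; print(rect(onplane(c,uv[t],28)),rect(w[t][:,:2]))
E
```

```text
[ 215.2 -612.8  230.5] [-3.14   0.     0.338]
[[ 3.3000e-01 -9.0000e-01 -2.9000e-01  2.8819e+02]
 [-9.4000e-01 -3.2000e-01 -1.0000e-01 -5.8662e+02]
 [-0.0000e+00  3.0000e-01 -9.5000e-01  3.7372e+02]
 [ 0.0000e+00  0.0000e+00  0.0000e+00  1.0000e+00]]
3 [178.19885806 178.75378326 180.14214759]
(array([  241.4, -1000.3]), array([5.3, 0. ]), 71.9) (array([ 262. , -819.6]), array([0.7, 0.5]), 19.7)
```

View pics/w1.png

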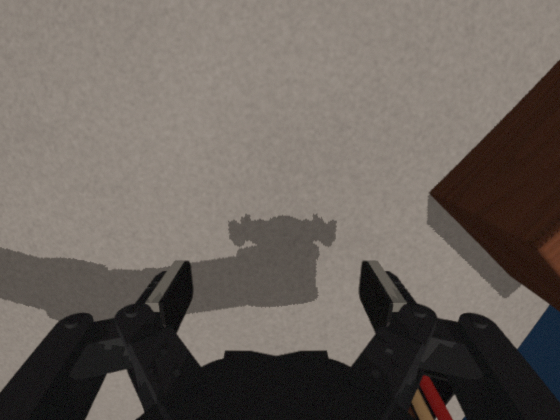

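The move was refused because every key is needed, so this picture shows only bare bench and the open fingers (pads near (180,290) and (375,290)). Resending.

Emit:
arm_command:
  deltas:
    - {"dx": 0.03,"dy": 0.04,"dz": 0,"yaw": -1,"jaw": 1}
    - {"dx": 0.06,"dy": 0.075,"dz": 0,"yaw": -2,"jaw": 1}
    - {"dx": 0.09,"dy": 0.11,"dz": -0.01,"yaw": -3,"jaw": 1}
    - {"dx": 0.12,"dy": 0.145,"dz": -0.02,"yaw": -4,"jaw": 1}
    - {"dx": 0.15,"dy": 0.18,"dz": -0.03,"yaw": -5,"jaw": 1}
    - {"dx": 0.18,"dy": 0.22,"dz": -0.05,"yaw": -5.7,"jaw": 1}
    - {"dx": 0.21,"dy": 0.255,"dz": -0.06,"yaw": -5.7,"jaw": 1}
    - {"dx": 0.229,"dy": 0.279,"dz": -0.071,"yaw": -5.7,"jaw": 1}
    - {"dx": 0.229,"dy": 0.279,"dz": -0.071,"yaw": -5.7,"jaw": 1}
    - {"dx": 0.229,"dy": 0.279,"dz": -0.071,"yaw": -5.7,"jaw": 1}
    - {"dx": 0.229,"dy": 0.279,"dz": -0.071,"yaw": -5.7,"jaw": 1}
    - {"dx": 0.229,"dy": 0.279,"dz": -0.071,"yaw": -5.7,"jaw": 1}

```text
clock: 1.35
eef_pos: [443.4, -336.0, 160.7]
tool_rot: [3.141, 0.0, 0.235]
force: [0.4, -0.5, 0.2]
width: 85.4
gripper_force: 0.0
```

```bash
cat > w.py <<'E'
import sys
from h import *
k,f,zt=sys.argv[1],sys.argv[2],float(sys.argv[3])
s=read_state(); print(round(s["clock"],2),s["eef_pos"].round(1),s["tool_rot"].round(3))
c=camera_params("wrist"); p,d=get_image("wrist"); cv2.imwrite(f"pics/{f}.png",p[:,:,::-1])
m=colmask(p,k); v,u=np.nonzero(blob(m,(280,160),150)); ok=d[v,u]>0; v,u=v[ok],u[ok]
uv=np.c_[u,v]; w=depthpts(c,uv,d[v,u]); z=np.percentile(w[:,2],[5,50,95]); print(len(u),z.round(1),"px",uv.mean(0).round())
t=abs(w[:,2]-zt)<5; print(rect(onplane(c,uv[t],zt)),rect(w[t][:,:2]))
E
python3 w.py orange w2 28
```

```text
1.35 [ 443.4 -336.   160.7] [3.141 0.    0.235]
2248 [27.4 28.7 29.8] px [276. 203.]
(array([ 445.3, -334. ]), array([98.9, 30.6]), 14.3) (array([ 445.2, -334.1]), array([98.5, 30.7]), 14.2)
```

View pics/w2.png

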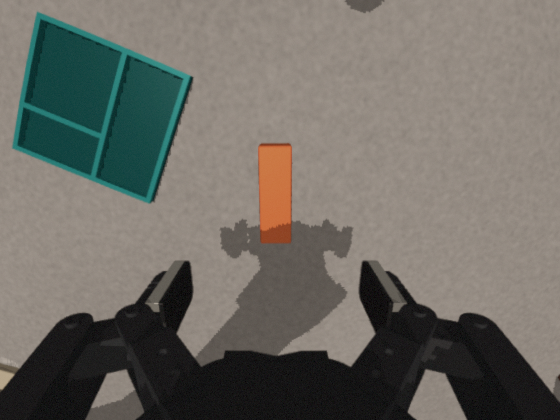

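The wrist view shows the orange stone at pixel (275,195), which gives (445,-334), height 28.7. This matches the other views. Descend, grip, lift.

Emit:
arm_command:
  deltas:
    - {"dx": 0.0015,"dy": 0.002,"dz": -0.04,"yaw": 0.5,"jaw": 1}
    - {"dx": 0.0015,"dy": 0.002,"dz": -0.08,"yaw": 0.5,"jaw": 1}
    - {"dx": 0.0015,"dy": 0.002,"dz": -0.11,"yaw": 0.5,"jaw": 1}
    - {"dx": 0.0015,"dy": 0.002,"dz": -0.13,"yaw": 0.5,"jaw": 1}
    - {"dx": 0.0015,"dy": 0.002,"dz": -0.145,"yaw": 0.5,"jaw": 1}
    - {"dx": 0.0015,"dy": 0.002,"dz": -0.15,"yaw": 0.5,"jaw": 1}
    - {"dx": 0.0015,"dy": 0.002,"dz": -0.15,"yaw": 0.5,"jaw": 1}
    - {"dx": 0.0015,"dy": 0.002,"dz": -0.15,"yaw": 0.5,"jaw": 0}
    - {"dx": 0.0015,"dy": 0.002,"dz": -0.15,"yaw": 0.5,"jaw": 0}
    - {"dx": 0.0015,"dy": 0.002,"dz": -0.15,"yaw": 0.5,"jaw": 0}
    - {"dx": 0.0015,"dy": 0.002,"dz": -0.15,"yaw": 0.5,"jaw": 0}
    - {"dx": 0.0015,"dy": 0.002,"dz": -0.15,"yaw": 0.5,"jaw": 0}
    - {"dx": 0.0015,"dy": 0.002,"dz": -0.15,"yaw": 0.5,"jaw": 0}
    - {"dx": 0.0015,"dy": 0.002,"dz": -0.15,"yaw": 0.5,"jaw": 0}
    - {"dx": 0.0015,"dy": 0.002,"dz": -0.15,"yaw": 0.5,"jaw": 0}

```text
clock: 2.9
eef_pos: [446.7, -333.1, 11.4]
tool_rot: [3.14, -0.001, 0.247]
force: [-0.4, 0.0, 5.7]
width: 30.5
gripper_force: 61.4
```

Emit:
arm_command:
  deltas:
    - {"dx": 0,"dy": 0,"dz": 0.02,"yaw": 0,"jaw": 0}
    - {"dx": 0,"dy": 0,"dz": 0.045,"yaw": 0,"jaw": 0}
    - {"dx": 0.005,"dy": 0.02,"dz": 0.06,"yaw": -4,"jaw": 0}
    - {"dx": 0.01,"dy": 0.05,"dz": 0.06,"yaw": -8,"jaw": 0}
    - {"dx": 0.017,"dy": 0.08,"dz": 0.06,"yaw": -13,"jaw": 0}
    - {"dx": 0.024,"dy": 0.11,"dz": 0.06,"yaw": -18,"jaw": 0}
    - {"dx": 0.028,"dy": 0.13,"dz": 0.06,"yaw": -22,"jaw": 0}
    - {"dx": 0.031,"dy": 0.145,"dz": 0.06,"yaw": -24,"jaw": 0}
    - {"dx": 0.031,"dy": 0.145,"dz": 0.06,"yaw": -24,"jaw": 0}
    - {"dx": 0.031,"dy": 0.145,"dz": 0.06,"yaw": -24,"jaw": 0}
    - {"dx": 0.031,"dy": 0.145,"dz": 0.06,"yaw": -24,"jaw": 0}
    - {"dx": 0.031,"dy": 0.145,"dz": 0.06,"yaw": -24,"jaw": 0}

```text
clock: 4.1
eef_pos: [476.6, -188.7, 70.3]
tool_rot: [3.141, -0.0, -0.174]
force: [-0.6, -0.4, -2.0]
width: 30.6
gripper_force: 60.3
```

```bash
cat > look.py <<'E'
import sys
from h import *
s=read_state(); print(round(s["clock"],2),s["eef_pos"].round(1),s["tool_rot"].round(3),s["width"].round(1))
for n in ("wrist","side"):
    c=camera_params(n); p,d=get_image(n); cv2.imwrite(f"pics/{sys.argv[1]}_{n}.png",p[:,:,::-1])
E
python3 look.py a
```

```text
Traceback (most recent call last):
  File "look.py", line 3, in <module>
    s=read_state(); print(round(s["clock"],2),s["eef_pos"].round(1),s["tool_rot"].round(3),s["width"].round(1))
                                                                                           ^^^^^^^^^^^^^^^^
AttributeError: 'float' object has no attribute 'round'
```

```bash
sed -i 's/s\["width"\].round(1)/round(s["width"],1)/' look.py; python3 look.py a
```

```text
4.1 [ 476.6 -188.7   70.3] [ 3.141 -0.    -0.174] 30.6
```

View pics/a_wrist.png

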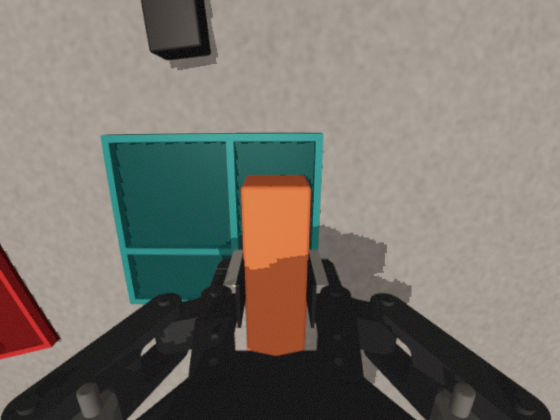

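The stone sits level in the fingers (275,265), square to the teal tray and over its right-hand long compartment. Lower and release.

Emit:
arm_command:
  deltas:
    - {"dx": 0,"dy": 0,"dz": -0.02,"yaw": 0,"jaw": 0}
    - {"dx": 0,"dy": 0,"dz": -0.038,"yaw": 0,"jaw": 0}
    - {"dx": 0,"dy": 0,"dz": -0.048,"yaw": 0,"jaw": 0}
    - {"dx": 0,"dy": 0,"dz": -0.052,"yaw": 0,"jaw": 0}
    - {"dx": 0,"dy": 0,"dz": -0.055,"yaw": 0,"jaw": 0}
    - {"dx": 0,"dy": 0,"dz": -0.055,"yaw": 0,"jaw": 0}
    - {"dx": 0,"dy": 0,"dz": -0.055,"yaw": 0,"jaw": 0}
    - {"dx": 0,"dy": 0,"dz": -0.055,"yaw": 0,"jaw": 0}

```text
clock: 5.0
eef_pos: [477.3, -187.4, 15.7]
tool_rot: [3.141, -0.001, -0.172]
force: [0.4, -0.6, -2.3]
width: 30.6
gripper_force: 60.3
```

Emit:
arm_command:
  deltas:
    - {"dx": 0,"dy": 0,"dz": -0.0005,"yaw": 0,"jaw": 0}
    - {"dx": 0,"dy": 0,"dz": -0.001,"yaw": 0,"jaw": 0}
    - {"dx": 0,"dy": 0,"dz": -0.001,"yaw": 0,"jaw": 0}
    - {"dx": 0,"dy": 0,"dz": -0.001,"yaw": 0,"jaw": 0}

```text
clock: 5.4
eef_pos: [477.3, -187.3, 15.4]
tool_rot: [-3.142, -0.001, -0.172]
force: [-1.9, 0.8, 9.0]
width: 30.4
gripper_force: 61.7
```

Contact felt (9 N). Release and rise.

Emit:
arm_command:
  deltas:
    - {"dx": 0,"dy": 0,"dz": 0,"yaw": 0,"jaw": 0.45}
    - {"dx": 0,"dy": 0,"dz": 0,"yaw": 0,"jaw": 0.55}
    - {"dx": 0,"dy": 0,"dz": 0,"yaw": 0,"jaw": 0.6}
    - {"dx": 0,"dy": 0,"dz": 0,"yaw": 0,"jaw": 0.6}
    - {"dx": 0,"dy": 0,"dz": 0.02,"yaw": 0,"jaw": 0.6}
    - {"dx": 0,"dy": 0,"dz": 0.06,"yaw": 0,"jaw": 0.6}
    - {"dx": 0.035,"dy": 0.005,"dz": 0.1,"yaw": 1,"jaw": 1}
    - {"dx": 0.07,"dy": 0.01,"dz": 0.13,"yaw": 2,"jaw": 1}
    - {"dx": 0.105,"dy": 0.02,"dz": 0.135,"yaw": 3,"jaw": 1}
    - {"dx": 0.14,"dy": 0.03,"dz": 0.135,"yaw": 5,"jaw": 1}
    - {"dx": 0.17,"dy": 0.033,"dz": 0.135,"yaw": 5,"jaw": 1}
    - {"dx": 0.173,"dy": 0.033,"dz": 0.135,"yaw": 5,"jaw": 1}
    - {"dx": 0.173,"dy": 0.033,"dz": 0.135,"yaw": 5,"jaw": 1}
    - {"dx": 0.173,"dy": 0.033,"dz": 0.135,"yaw": 5,"jaw": 1}

```text
clock: 6.8
eef_pos: [648.4, -154.9, 148.8]
tool_rot: [3.141, 0.002, -0.086]
force: [0.2, 0.1, -1.3]
width: 85.5
gripper_force: 0.0
```

```bash
python3 w.py grey w3 28; cat > chk.py <<'E'
import sys
from h import *
trays={"teal":((483.6,-145.5),-10.0),"red":((452.7,115.7),7.7)}
zt={"orange":32,"grey":32,"tin":34,"guide":32}
c=camera_params("top"); p,d=get_image("top"); cv2.imwrite(f"pics/chk.png",p[:,:,::-1])
for a in sys.argv[1:]:
    k,t,x,y=a.split(","); m=blob(colmask(p,k),(int(x),int(y)),30); v,u=np.nonzero(m); uv=np.c_[u,v]
    w=depthpts(c,uv,d[v,u]); q=abs(w[:,2]-zt[k])<5
    o,s,an=rect(onplane(c,uv[q],zt[k])); (tc,ta)=trays[t]; r=np.radians(ta)
    dd=o-np.array(tc); loc=np.array([np.cos(r)*dd[0]+np.sin(r)*dd[1],-np.sin(r)*dd[0]+np.cos(r)*dd[1]])
    print(k,o,s,an-ta,"ztop",np.median(w[q][:,2]).round(1),"in tray",loc.round(1))
E
python3 chk.py orange,teal,352,255
```

```text
6.8 [ 648.4 -154.9  148.8] [ 3.141e+00  2.000e-03 -8.600e-02]
1604 [27.  28.6 29.7] px [277. 215.]
(array([ 650.9, -154.9]), array([98. , 30.8]), -5.3) (array([ 650.7, -154.9]), array([98.3, 30.9]), -5.3)Traceback (most recent call last):
  File "chk.py", line 7, in <module>
    k,t,x,y=a.split(","); m=blob(colmask(p,k),(int(x),int(y)),30); v,u=np.nonzero(m); uv=np.c_[u,v]
                            ~~~~^^^^^^^^^^^^^^^^^^^^^^^^^^^^^^^^^
  File "h.py", line 20, in blob
    return l==1+np.argmax(st[1:,4])
                ~~~~~~~~~^^^^^^^^^^
    return _wrapfunc(a, 'argmax', axis=axis, out=out, **kwds)
    return bound(*args, **kwds)
ValueError: attempt to get argmax of an empty sequence
```

View pics/w3.png

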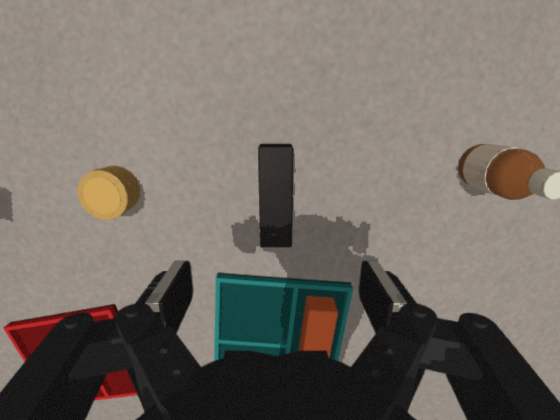

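Charcoal stone centred at (276,195); the orange stone lies in the teal tray (320,325); tin at (108,192), bottle well clear at right.

Emit:
arm_command:
  deltas:
    - {"dx": 0.0015,"dy": 0,"dz": -0.04,"yaw": -0.4,"jaw": 1}
    - {"dx": 0.0015,"dy": 0,"dz": -0.08,"yaw": -0.4,"jaw": 1}
    - {"dx": 0.0015,"dy": 0,"dz": -0.11,"yaw": -0.4,"jaw": 1}
    - {"dx": 0.0015,"dy": 0,"dz": -0.13,"yaw": -0.4,"jaw": 1}
    - {"dx": 0.0015,"dy": 0,"dz": -0.138,"yaw": -0.4,"jaw": 1}
    - {"dx": 0.0015,"dy": 0,"dz": -0.138,"yaw": -0.4,"jaw": 1}
    - {"dx": 0.0015,"dy": 0,"dz": -0.138,"yaw": -0.4,"jaw": 0}
    - {"dx": 0.0015,"dy": 0,"dz": -0.138,"yaw": -0.4,"jaw": 0}
    - {"dx": 0.0015,"dy": 0,"dz": -0.138,"yaw": -0.4,"jaw": 0}
    - {"dx": 0.0015,"dy": 0,"dz": -0.138,"yaw": -0.4,"jaw": 0}
    - {"dx": 0.0015,"dy": 0,"dz": -0.138,"yaw": -0.4,"jaw": 0}
    - {"dx": 0.0015,"dy": 0,"dz": -0.138,"yaw": -0.4,"jaw": 0}
    - {"dx": 0.0015,"dy": 0,"dz": -0.138,"yaw": -0.4,"jaw": 0}
    - {"dx": 0.0015,"dy": 0,"dz": -0.138,"yaw": -0.4,"jaw": 0}

```text
clock: 8.3
eef_pos: [652.3, -154.5, 12.7]
tool_rot: [3.141, -0.002, -0.092]
force: [-0.8, 0.7, 6.6]
width: 30.5
gripper_force: 61.4
```

Emit:
arm_command:
  deltas:
    - {"dx": 0,"dy": 0,"dz": 0.02,"yaw": 0,"jaw": 0}
    - {"dx": 0,"dy": 0,"dz": 0.045,"yaw": 0,"jaw": 0}
    - {"dx": -0.01,"dy": 0.013,"dz": 0.07,"yaw": 1,"jaw": 0}
    - {"dx": -0.03,"dy": 0.036,"dz": 0.07,"yaw": 2,"jaw": 0}
    - {"dx": -0.055,"dy": 0.065,"dz": 0.07,"yaw": 4,"jaw": 0}
    - {"dx": -0.08,"dy": 0.095,"dz": 0.07,"yaw": 6,"jaw": 0}
    - {"dx": -0.105,"dy": 0.125,"dz": 0.07,"yaw": 8,"jaw": 0}
    - {"dx": -0.13,"dy": 0.155,"dz": 0.07,"yaw": 10,"jaw": 0}
    - {"dx": -0.155,"dy": 0.184,"dz": 0.07,"yaw": 12,"jaw": 0}
    - {"dx": -0.175,"dy": 0.208,"dz": 0.07,"yaw": 13,"jaw": 0}
    - {"dx": -0.187,"dy": 0.222,"dz": 0.07,"yaw": 13,"jaw": 0}
    - {"dx": -0.192,"dy": 0.228,"dz": 0.07,"yaw": 13,"jaw": 0}
    - {"dx": -0.192,"dy": 0.228,"dz": 0.07,"yaw": 13,"jaw": 0}
    - {"dx": -0.192,"dy": 0.228,"dz": 0.07,"yaw": 13,"jaw": 0}
    - {"dx": -0.192,"dy": 0.228,"dz": 0.07,"yaw": 13,"jaw": 0}
    - {"dx": -0.192,"dy": 0.228,"dz": 0.07,"yaw": 13,"jaw": 0}

```text
clock: 9.9
eef_pos: [460.2, 72.7, 81.3]
tool_rot: [3.141, -0.001, 0.134]
force: [0.2, -0.6, -2.7]
width: 30.7
gripper_force: 60.4
```

```bash
python3 look.py b
```

```text
9.9 [460.2  72.7  81.3] [ 3.141e+00 -1.000e-03  1.340e-01] 30.7
```

View pics/b_wrist.png

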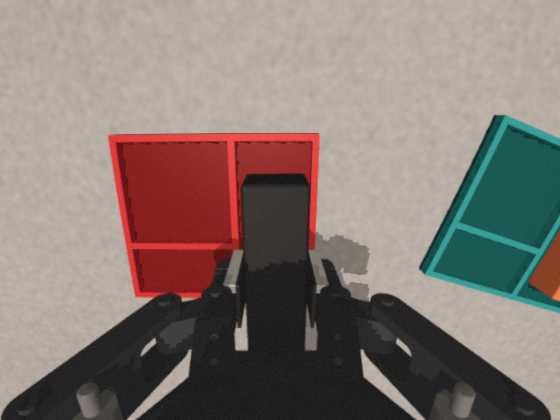

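Charcoal stone held square (276,240) over the red tray's long compartment.

Emit:
arm_command:
  deltas:
    - {"dx": 0,"dy": 0,"dz": -0.02,"yaw": 0,"jaw": 0}
    - {"dx": 0,"dy": 0,"dz": -0.04,"yaw": 0,"jaw": 0}
    - {"dx": 0,"dy": 0,"dz": -0.055,"yaw": 0,"jaw": 0}
    - {"dx": 0,"dy": 0,"dz": -0.061,"yaw": 0,"jaw": 0}
    - {"dx": 0,"dy": 0,"dz": -0.063,"yaw": 0,"jaw": 0}
    - {"dx": 0,"dy": 0,"dz": -0.0645,"yaw": 0,"jaw": 0}
    - {"dx": 0,"dy": 0,"dz": -0.065,"yaw": 0,"jaw": 0}
    - {"dx": 0,"dy": 0,"dz": -0.065,"yaw": 0,"jaw": 0}
    - {"dx": 0,"dy": 0,"dz": -0.065,"yaw": 0,"jaw": 0}

```text
clock: 10.9
eef_pos: [459.5, 73.4, 16.6]
tool_rot: [3.142, -0.0, 0.135]
force: [-2.6, -0.8, 4.3]
width: 30.5
gripper_force: 61.2
```

Emit:
arm_command:
  deltas:
    - {"dx": 0,"dy": 0,"dz": 0,"yaw": 0,"jaw": 0.45}
    - {"dx": 0,"dy": 0,"dz": 0,"yaw": 0,"jaw": 0.55}
    - {"dx": 0,"dy": 0,"dz": 0,"yaw": 0,"jaw": 0.6}
    - {"dx": 0,"dy": 0,"dz": 0,"yaw": 0,"jaw": 0.6}
    - {"dx": 0,"dy": 0,"dz": 0.02,"yaw": 0,"jaw": 0.6}
    - {"dx": 0,"dy": 0,"dz": 0.06,"yaw": 0,"jaw": 0.6}
    - {"dx": 0.02,"dy": -0.005,"dz": 0.1,"yaw": 8,"jaw": 1}
    - {"dx": 0.05,"dy": -0.015,"dz": 0.13,"yaw": 16,"jaw": 1}
    - {"dx": 0.08,"dy": -0.025,"dz": 0.135,"yaw": 24,"jaw": 1}
    - {"dx": 0.11,"dy": -0.035,"dz": 0.135,"yaw": 32,"jaw": 1}
    - {"dx": 0.14,"dy": -0.045,"dz": 0.135,"yaw": 40,"jaw": 1}
    - {"dx": 0.17,"dy": -0.055,"dz": 0.135,"yaw": 48,"jaw": 1}
    - {"dx": 0.195,"dy": -0.06,"dz": 0.135,"yaw": 56,"jaw": 1}
    - {"dx": 0.21,"dy": -0.065,"dz": 0.135,"yaw": 64,"jaw": 1}
    - {"dx": 0.21,"dy": -0.065,"dz": 0.135,"yaw": 72,"jaw": 1}
    - {"dx": 0.21,"dy": -0.065,"dz": 0.135,"yaw": 72,"jaw": 1}
    - {"dx": 0.21,"dy": -0.065,"dz": 0.135,"yaw": 72,"jaw": 1}
    - {"dx": 0.21,"dy": -0.065,"dz": 0.135,"yaw": 72,"jaw": 1}
    - {"dx": 0.21,"dy": -0.065,"dz": 0.135,"yaw": 72,"jaw": 1}

```text
clock: 12.8
eef_pos: [669.2, 9.1, 151.4]
tool_rot: [-3.141, 0.0, 1.391]
force: [0.2, 0.0, 0.1]
width: 85.5
gripper_force: 0.0
```

```bash
python3 w.py tin w4 30
```

```text
12.8 [669.2   9.1 151.4] [-3.141  0.     1.391]
2176 [22.9 30.9 32.1] px [275. 199.]
(array([669.1,  10.4]), array([48.6, 48.6]), 34.6) (array([669.1,  10.4]), array([48.7, 48.3]), -52.7)
```

View pics/w4.png

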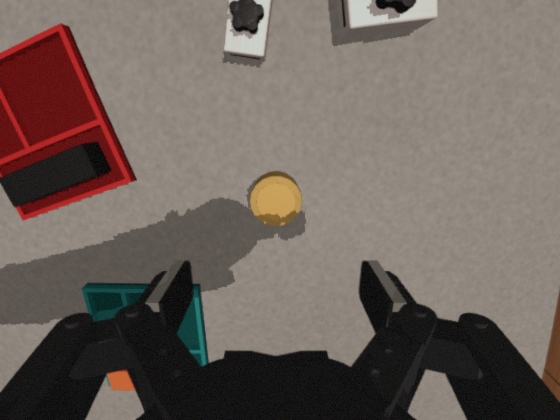

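The tin sits at pixel (275,200), which gives (669,10), top at 31; the charcoal stone is lying in its compartment in the red tray (55,175).

Emit:
arm_command:
  deltas:
    - {"dx": 0,"dy": 0.001,"dz": -0.04,"yaw": 0,"jaw": 1}
    - {"dx": 0,"dy": 0.001,"dz": -0.08,"yaw": 0,"jaw": 1}
    - {"dx": 0,"dy": 0.001,"dz": -0.11,"yaw": 0,"jaw": 1}
    - {"dx": 0,"dy": 0.001,"dz": -0.13,"yaw": 0,"jaw": 1}
    - {"dx": 0,"dy": 0.001,"dz": -0.14,"yaw": 0,"jaw": 1}
    - {"dx": 0,"dy": 0.001,"dz": -0.14,"yaw": 0,"jaw": 1}
    - {"dx": 0,"dy": 0.001,"dz": -0.14,"yaw": 0,"jaw": 0}
    - {"dx": 0,"dy": 0.001,"dz": -0.14,"yaw": 0,"jaw": 0}
    - {"dx": 0,"dy": 0.001,"dz": -0.14,"yaw": 0,"jaw": 0}
    - {"dx": 0,"dy": 0.001,"dz": -0.14,"yaw": 0,"jaw": 0}
    - {"dx": 0,"dy": 0.001,"dz": -0.14,"yaw": 0,"jaw": 0}
    - {"dx": 0,"dy": 0.001,"dz": -0.14,"yaw": 0,"jaw": 0}
    - {"dx": 0,"dy": 0.001,"dz": -0.14,"yaw": 0,"jaw": 0}

```text
clock: 14.15
eef_pos: [670.7, 9.7, 13.4]
tool_rot: [3.139, -0.001, 1.392]
force: [-1.5, -0.4, 5.7]
width: 47.4
gripper_force: 61.5
```

Emit:
arm_command:
  deltas:
    - {"dx": 0,"dy": 0,"dz": 0.02,"yaw": 0,"jaw": 0}
    - {"dx": 0,"dy": 0,"dz": 0.045,"yaw": 0,"jaw": 0}
    - {"dx": -0.01,"dy": -0.008,"dz": 0.07,"yaw": 0,"jaw": 0}
    - {"dx": -0.03,"dy": -0.025,"dz": 0.07,"yaw": 0,"jaw": 0}
    - {"dx": -0.055,"dy": -0.045,"dz": 0.07,"yaw": 0,"jaw": 0}
    - {"dx": -0.08,"dy": -0.065,"dz": 0.07,"yaw": 0,"jaw": 0}
    - {"dx": -0.105,"dy": -0.086,"dz": 0.07,"yaw": 0,"jaw": 0}
    - {"dx": -0.13,"dy": -0.107,"dz": 0.07,"yaw": 0,"jaw": 0}
    - {"dx": -0.148,"dy": -0.121,"dz": 0.07,"yaw": 0,"jaw": 0}
    - {"dx": -0.158,"dy": -0.13,"dz": 0.07,"yaw": 0,"jaw": 0}
    - {"dx": -0.158,"dy": -0.13,"dz": 0.07,"yaw": 0,"jaw": 0}
    - {"dx": -0.158,"dy": -0.13,"dz": 0.07,"yaw": 0,"jaw": 0}
    - {"dx": -0.158,"dy": -0.13,"dz": 0.07,"yaw": 0,"jaw": 0}
    - {"dx": -0.158,"dy": -0.13,"dz": 0.07,"yaw": 0,"jaw": 0}

```text
clock: 15.55
eef_pos: [512.6, -119.1, 81.3]
tool_rot: [3.141, -0.001, 1.394]
force: [0.8, 0.3, -2.0]
width: 47.5
gripper_force: 62.0
```

```bash
python3 look.py c
```

```text
15.55 [ 512.6 -119.1   81.3] [ 3.141e+00 -1.000e-03  1.394e+00] 47.5
```

View pics/c_wrist.png

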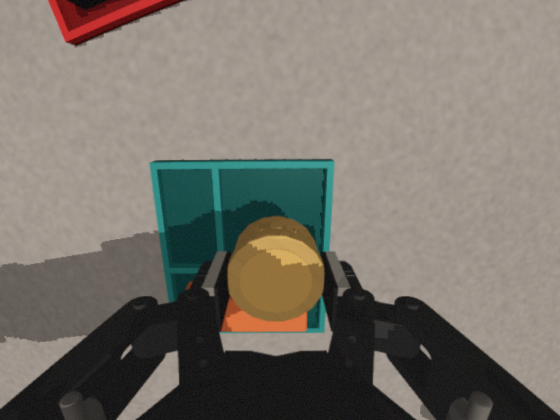

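Tin held level (275,270), over the teal tray's square pocket. Lower.

Emit:
arm_command:
  deltas:
    - {"dx": -0.001,"dy": 0,"dz": -0.02,"yaw": 0,"jaw": 0}
    - {"dx": -0.001,"dy": 0,"dz": -0.04,"yaw": 0,"jaw": 0}
    - {"dx": -0.001,"dy": 0,"dz": -0.055,"yaw": 0,"jaw": 0}
    - {"dx": -0.001,"dy": 0,"dz": -0.061,"yaw": 0,"jaw": 0}
    - {"dx": -0.001,"dy": 0,"dz": -0.063,"yaw": 0,"jaw": 0}
    - {"dx": -0.001,"dy": 0,"dz": -0.064,"yaw": 0,"jaw": 0}
    - {"dx": -0.001,"dy": 0,"dz": -0.0645,"yaw": 0,"jaw": 0}
    - {"dx": -0.001,"dy": 0,"dz": -0.0645,"yaw": 0,"jaw": 0}
    - {"dx": -0.001,"dy": 0,"dz": -0.0645,"yaw": 0,"jaw": 0}

```text
clock: 16.55
eef_pos: [510.9, -120.4, 17.4]
tool_rot: [3.14, -0.0, 1.392]
force: [0.1, 0.5, 1.7]
width: 47.8
gripper_force: 62.2
```

Emit:
arm_command:
  deltas:
    - {"dx": 0,"dy": 0,"dz": -0.0005,"yaw": 0,"jaw": 0.6}
    - {"dx": 0,"dy": 0,"dz": -0.0005,"yaw": 0,"jaw": 0.66}
    - {"dx": 0,"dy": 0,"dz": -0.0005,"yaw": 0,"jaw": 0.72}
    - {"dx": 0,"dy": 0,"dz": -0.0005,"yaw": 0,"jaw": 0.72}
    - {"dx": 0,"dy": 0,"dz": -0.0005,"yaw": 0,"jaw": 0.72}
    - {"dx": 0,"dy": 0,"dz": 0.02,"yaw": 0,"jaw": 0.72}
    - {"dx": 0,"dy": 0,"dz": 0.06,"yaw": 0,"jaw": 0.8}
    - {"dx": 0.015,"dy": 0.03,"dz": 0.1,"yaw": -2,"jaw": 1}
    - {"dx": 0.04,"dy": 0.07,"dz": 0.13,"yaw": -4,"jaw": 1}
    - {"dx": 0.065,"dy": 0.11,"dz": 0.135,"yaw": -6,"jaw": 1}
    - {"dx": 0.09,"dy": 0.15,"dz": 0.135,"yaw": -8,"jaw": 1}
    - {"dx": 0.115,"dy": 0.19,"dz": 0.135,"yaw": -8,"jaw": 1}
    - {"dx": 0.14,"dy": 0.23,"dz": 0.135,"yaw": -8,"jaw": 1}
    - {"dx": 0.155,"dy": 0.265,"dz": 0.135,"yaw": -8,"jaw": 1}
    - {"dx": 0.165,"dy": 0.284,"dz": 0.135,"yaw": -8,"jaw": 1}
    - {"dx": 0.165,"dy": 0.284,"dz": 0.135,"yaw": -8,"jaw": 1}
    - {"dx": 0.165,"dy": 0.284,"dz": 0.135,"yaw": -8,"jaw": 1}
    - {"dx": 0.165,"dy": 0.284,"dz": 0.135,"yaw": -8,"jaw": 1}

```text
clock: 18.35
eef_pos: [675.0, 161.5, 151.7]
tool_rot: [-3.141, 0.002, 1.25]
force: [0.4, 0.1, 0.1]
width: 85.3
gripper_force: 0.0
```

```bash
python3 w.py guide w5 28; python3 chk.py orange,teal,354,258 tin,teal,320,246
```

```text
18.35 [675.  161.5 151.7] [-3.141e+00  2.000e-03  1.250e+00]
53739 [-0.5  0.7 29.2] px [284. 156.]
(array([728.3, 180.2]), array([166.5,  95.7]), 32.4) (array([727.1, 181.5]), array([166.2,  94.2]), 31.7)
orange [ 476.1 -187.7] [98.5 31.3] 0.3000000000000007 ztop 32.3 in tray [ -0.1 -42.9]
tin [ 512.4 -122.3] [46.6 46.1] -35.8 ztop 34.4 in tray [24.3 27.8]
```

View pics/w5.png

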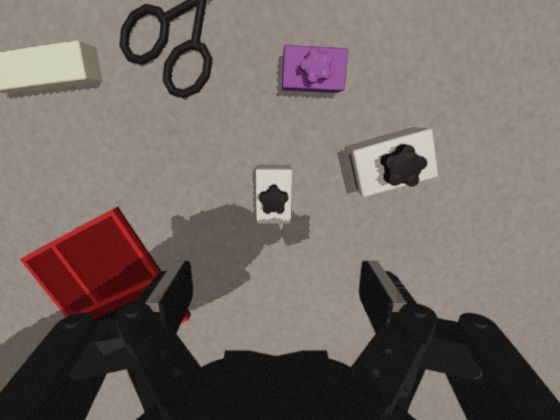

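View pics/chk.png

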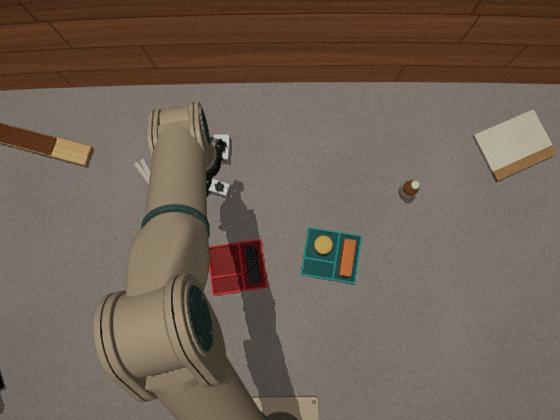

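The small guide sits upright at pixel (274,195), with the larger decoy at (395,165) and the purple one at (315,68), both clear. In the top view, tin and orange stone are seated within 3 mm of their targets.

```bash
python3 - <<'E'
from h import *
p=cv2.cvtColor(cv2.imread("pics/w5.png"),cv2.COLOR_BGR2RGB); c=camera_params("wrist"); s=read_state(); print(s["eef_pos"].round(1))
_,d=get_image("wrist")
v0,u0=np.mgrid[:420,:560]; m=((p.min(2)>125)&(d>0)).astype(np.uint8); m=blob(m,(274,192),38)
v,u=np.nonzero(m); w=depthpts(c,np.c_[u,v],d[v,u]); t=abs(w[:,2]-28.5)<4; print(np.percentile(w[:,2],[5,50,95]).round(1),t.sum(),rect(onplane(c,np.c_[u,v][t],28)))
# knob
k=(d>0)&(abs(u0-274)<22)&(abs(v0-198)<22)&(p.max(2)<70); v,u=np.nonzero(k); w=depthpts(c,np.c_[u,v],d[v,u]); t=w[:,2]>38; print(t.sum(),np.median(w[t],0).round(1))
E
```

```text
[675.3 161.6 152. ]
[-0.2  1.5 29.5] 1186 (array([674.5, 167. ]), array([52.7, 33.1]), 70.7)
529 [675.  167.7  43.7]
```

Emit:
arm_command:
  deltas:
    - {"dx": 0,"dy": 0.005,"dz": -0.03,"yaw": -0.5,"jaw": 0.8}
    - {"dx": 0,"dy": 0.005,"dz": -0.06,"yaw": -0.5,"jaw": 0.8}
    - {"dx": 0,"dy": 0.005,"dz": -0.09,"yaw": -0.5,"jaw": 0.8}
    - {"dx": 0,"dy": 0.005,"dz": -0.115,"yaw": -0.5,"jaw": 0.8}
    - {"dx": 0,"dy": 0.005,"dz": -0.133,"yaw": -0.5,"jaw": 0.8}
    - {"dx": 0,"dy": 0.005,"dz": -0.14,"yaw": -0.5,"jaw": 0.8}
    - {"dx": 0,"dy": 0.005,"dz": -0.14,"yaw": -0.5,"jaw": 0.8}
    - {"dx": 0,"dy": 0.005,"dz": -0.14,"yaw": -0.5,"jaw": 0}
    - {"dx": 0,"dy": 0.005,"dz": -0.14,"yaw": -0.5,"jaw": 0}
    - {"dx": 0,"dy": 0.005,"dz": -0.14,"yaw": -0.5,"jaw": 0}
    - {"dx": 0,"dy": 0.005,"dz": -0.14,"yaw": -0.5,"jaw": 0}
    - {"dx": 0,"dy": 0.005,"dz": -0.14,"yaw": -0.5,"jaw": 0}
    - {"dx": 0,"dy": 0.005,"dz": -0.14,"yaw": -0.5,"jaw": 0}

```text
clock: 19.8
eef_pos: [676.7, 169.0, 13.6]
tool_rot: [3.139, -0.002, 1.244]
force: [-1.0, 0.1, 6.1]
width: 32.5
gripper_force: 61.1
```

Emit:
arm_command:
  deltas:
    - {"dx": 0,"dy": 0,"dz": 0.02,"yaw": 0,"jaw": 0}
    - {"dx": 0,"dy": 0,"dz": 0.045,"yaw": 0,"jaw": 0}
    - {"dx": -0.015,"dy": -0.001,"dz": 0.07,"yaw": 2,"jaw": 0}
    - {"dx": -0.04,"dy": -0.003,"dz": 0.07,"yaw": 5,"jaw": 0}
    - {"dx": -0.07,"dy": -0.006,"dz": 0.07,"yaw": 9,"jaw": 0}
    - {"dx": -0.1,"dy": -0.009,"dz": 0.07,"yaw": 13,"jaw": 0}
    - {"dx": -0.13,"dy": -0.012,"dz": 0.07,"yaw": 17,"jaw": 0}
    - {"dx": -0.16,"dy": -0.014,"dz": 0.07,"yaw": 21,"jaw": 0}
    - {"dx": -0.185,"dy": -0.016,"dz": 0.07,"yaw": 25,"jaw": 0}
    - {"dx": -0.2,"dy": -0.0175,"dz": 0.07,"yaw": 26.5,"jaw": 0}
    - {"dx": -0.204,"dy": -0.0175,"dz": 0.07,"yaw": 26.5,"jaw": 0}
    - {"dx": -0.204,"dy": -0.0175,"dz": 0.07,"yaw": 26.5,"jaw": 0}
    - {"dx": -0.204,"dy": -0.0175,"dz": 0.07,"yaw": 26.5,"jaw": 0}
    - {"dx": -0.204,"dy": -0.0175,"dz": 0.07,"yaw": 26.5,"jaw": 0}

```text
clock: 21.2
eef_pos: [472.8, 151.4, 81.8]
tool_rot: [3.14, -0.0, 1.705]
force: [-0.1, -0.4, -1.1]
width: 32.2
gripper_force: 60.2
```

```bash
python3 look.py d
```

```text
21.2 [472.8 151.4  81.8] [ 3.14  -0.     1.705] 32.2
```

View pics/d_wrist.png

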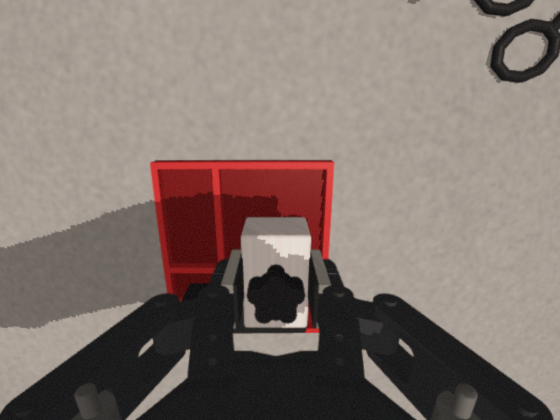

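Guide held level (276,280) and square over the red tray's square pocket. Lower.

Emit:
arm_command:
  deltas:
    - {"dx": -0.001,"dy": 0,"dz": -0.02,"yaw": 0,"jaw": 0}
    - {"dx": -0.001,"dy": 0,"dz": -0.04,"yaw": 0,"jaw": 0}
    - {"dx": -0.001,"dy": 0,"dz": -0.055,"yaw": 0,"jaw": 0}
    - {"dx": -0.001,"dy": 0,"dz": -0.061,"yaw": 0,"jaw": 0}
    - {"dx": -0.001,"dy": 0,"dz": -0.063,"yaw": 0,"jaw": 0}
    - {"dx": -0.001,"dy": 0,"dz": -0.0645,"yaw": 0,"jaw": 0}
    - {"dx": -0.001,"dy": 0,"dz": -0.065,"yaw": 0,"jaw": 0}
    - {"dx": -0.001,"dy": 0,"dz": -0.065,"yaw": 0,"jaw": 0}
    - {"dx": -0.001,"dy": 0,"dz": -0.065,"yaw": 0,"jaw": 0}

```text
clock: 22.2
eef_pos: [470.8, 151.3, 17.5]
tool_rot: [3.14, -0.0, 1.706]
force: [-1.5, -0.5, 5.4]
width: 32.7
gripper_force: 61.0
```

Contact; release and back off upward and away, so the top camera can see everything.

Emit:
arm_command:
  deltas:
    - {"dx": 0,"dy": 0,"dz": 0,"yaw": 0,"jaw": 0.45}
    - {"dx": 0,"dy": 0,"dz": 0,"yaw": 0,"jaw": 0.52}
    - {"dx": 0,"dy": 0,"dz": 0,"yaw": 0,"jaw": 0.56}
    - {"dx": 0,"dy": 0,"dz": 0,"yaw": 0,"jaw": 0.56}
    - {"dx": 0,"dy": 0,"dz": 0,"yaw": 0,"jaw": 0.56}
    - {"dx": 0,"dy": 0,"dz": 0.02,"yaw": 0,"jaw": 0.56}
    - {"dx": 0,"dy": 0,"dz": 0.06,"yaw": 0,"jaw": 0.56}
    - {"dx": 0,"dy": 0,"dz": 0.1,"yaw": 0,"jaw": 0.6}
    - {"dx": 0,"dy": -0.03,"dz": 0.14,"yaw": 0,"jaw": 0.6}
    - {"dx": 0,"dy": -0.07,"dz": 0.16,"yaw": 0,"jaw": 0.6}
    - {"dx": 0,"dy": -0.11,"dz": 0.18,"yaw": 0,"jaw": 0.6}
    - {"dx": 0,"dy": -0.15,"dz": 0.2,"yaw": 0,"jaw": 0.6}
    - {"dx": 0,"dy": -0.19,"dz": 0.2,"yaw": 0,"jaw": 0.6}
    - {"dx": 0,"dy": -0.23,"dz": 0.2,"yaw": 0,"jaw": 0.6}
    - {"dx": 0,"dy": -0.27,"dz": 0.2,"yaw": 0,"jaw": 0.6}
    - {"dx": 0,"dy": -0.31,"dz": 0.2,"yaw": 0,"jaw": 0.6}
    - {"dx": 0,"dy": -0.35,"dz": 0.2,"yaw": 0,"jaw": 0.6}
    - {"dx": 0,"dy": -0.39,"dz": 0.2,"yaw": 0,"jaw": 0.6}
    - {"dx": 0,"dy": -0.43,"dz": 0.2,"yaw": 0,"jaw": 0.6}
    - {"dx": 0,"dy": -0.43,"dz": 0.2,"yaw": 0,"jaw": 0.6}

```text
clock: 24.2
eef_pos: [468.8, -285.9, 216.7]
tool_rot: [-3.141, 0.004, 1.697]
force: [-0.4, 0.4, 0.8]
width: 51.3
gripper_force: 0.0
```

```bash
python3 chk.py grey,red,254,264 guide,red,226,256
```

```text
grey [444.6  56. ] [62.6  5. ] 0.39999999999999947 ztop 31.7 in tray [-16.  -58.1]Traceback (most recent call last):
  File "chk.py", line 9, in <module>
    o,s,an=rect(onplane(c,uv[q],zt[k])); (tc,ta)=trays[t]; r=np.radians(ta)
                ~~~~~~~^^^^^^^^^^^^^^^
  File "h.py", line 7, in onplane
    E=c["extrinsics"]; d=rays(c,uv)@E[:3,:3].T; o=E[:3,3]
                         ~~~~^^^^^^
  File "h.py", line 4, in rays
    n=cv2.undistortPoints(np.float64(uv).reshape(-1,1,2),c["camera_matrix"],np.array([c["k1"],0,0,0.])).reshape(-1,2)
      ~~~~~~~~~~~~~~~~~~~^^^^^^^^^^^^^^^^^^^^^^^^^^^^^^^^^^^^^^^^^^^^^^^^^^^^^^^^^^^^^^^^^^^^^^^^^^^^^^
cv2.error: OpenCV(4.12.0) /io/opencv/modules/calib3d/src/undistort.dispatch.cpp:347: error: (-215:Assertion failed) CV_IS_MAT(_src) && CV_IS_MAT(_dst) && (_src->rows == 1 || _src->cols == 1) && (_dst->rows == 1 || _dst->cols == 1) && _src->cols + _src->rows - 1 == _dst->rows + _dst->cols - 1 && (CV_MAT_TYPE(_src->type) == CV_32FC2 || CV_MAT_TYPE(_src->type) == CV_64FC2) && (CV_MAT_TYPE(_dst->type) == CV_32FC2 || CV_MAT_TYPE(_dst->type) == CV_64FC2) in function 'cvUndistortPointsInternal'
```

View pics/chk.png

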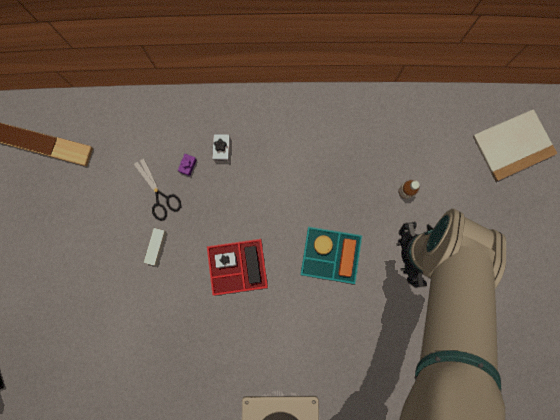

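All four pieces are in place in the picture: guide (226,260), charcoal stone (252,264), tin (323,245), orange stone (348,258). The mask mixes up the dark stone and the dark floor, so I check by height instead.

```bash
python3 - <<'E'
from h import *
r=np.radians
for n in("top","side"):
  c=camera_params(n); p,d=get_image(n); v,u=np.nonzero(d>0); w=depthpts(c,np.c_[u,v],d[v,u])
  for t,(tc,a) in {"teal":((483,-145.5),-10),"red":((452,115.7),7.7)}.items():
    a=r(a); L=(w[:,:2]-tc)@np.array([[np.cos(a),-np.sin(a)],[np.sin(a),np.cos(a)]])
    for nm,lo,hi in(("stone",-72,-15),("other",-9,72)):
      q=(w[:,2]>24)&(w[:,2]<60)&(abs(L[:,0])<62)&(L[:,1]>lo)&(L[:,1]<hi)
      print(n,t,nm,q.sum(),rect(L[q]),"z med/95",np.percentile(w[q][:,2],[50,95]).round(1))
E
```

```text
top teal stone 444 (array([  1.3, -44.1]), array([100.1,  33. ]), 0.1) z med/95 [31.8 35.6]
top teal other 263 (array([25.9, 27.2]), array([48.7, 46.2]), -35.6) z med/95 [34. 38.]
top red stone 439 (array([  2.2, -44.8]), array([100.5,  32.1]), 0.3) z med/95 [31.7 35.4]
top red other 256 (array([25.1, 27.1]), array([54.4, 34. ]), -89.6) z med/95 [33.  48.7]
side teal stone 379 (array([ -2.8, -41.9]), array([98.9, 37.4]), -0.5) z med/95 [32.3 35.8]
side teal other 251 (array([20.5, 28.3]), array([50.6, 48.7]), -54.3) z med/95 [34.  37.7]
side red stone 525 (array([ -1.4, -42.4]), array([98.3, 36.3]), 1.4) z med/95 [31.6 35.2]
side red other 321 (array([20.6, 29.7]), array([58.2, 34.2]), -89.9) z med/95 [33.  48.6]
```

All within 4 mm of target, at floor height. Handing in.

```bash
python3 -c "
from cell import *
print(finish_job())"
```

```text
the job is handed in; nothing more can be done
None
```

Both sharpening kits are made up and handed in: all four pieces measured within about 4 mm of their targets and flat on the tray floors, the bystanders show no visible shift in the last picture, and it took about 25 s of the 99 s allowed (the hand-in returned no verdict).

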